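Clear the seat, line up the quarter-turn wing and hold the cover shut

TASK

Get the key-cutting machine's sprung service cover shut: take the scraper block and, with it and not with the fingers, wipe the three brass chips off the machine's ledge into the catch tray along the ledge's outer side, then lay the scraper back down on the bench. Next, with the cover still standing open, turn the quarter-turn wing on the ledge until its bar lines up with the slot in the cover's edge; only then swing the cover down over the wing and finish while still holding it firmly pressed flat against the frame with the fingers or hand, without letting go, because its spring throws it open. Leave the other things on the bench and machine where they are.

Things in the scene. Friction and masses are not known exactly. Their poses are not given: they have to be found in the camera images.
- machine: Key-cutting machine, fixed: low grey cast bed. Origin under the bed at bench height; x away from the robot at yaw 0, y left. In its frame, mm: seat ledge, flat top z 70, x -120..120, y -110..-35; inwards of it an open well (y -35..90, floor z 30). Yellow motor housing x -110..110, y 140..250, top z 155. Carriage x 120..210, y 30..230, top z 95.
- tray (a point): Middle of the catch tray's floor, 4 mm above the bench, axes as the machine's (machine frame 0, -157, 4 mm). Steel tray on the bench along the ledge's outer side, 217 x 87 mm inside, walls 22 mm high.
- ledge_mid (a point): Point on the top surface of the seat ledge in the middle of the part where the chips lie (machine frame -64, -72.5, 70 mm); axes as the machine's.
- scraper: Scraper block, 120 g: black foot 100 (its x) x 30 (its y) x 18 high, and on its middle a wooden grip block 26 (x) x 36 (y), from z 18 to z 60. Origin at the centre of its underside. It lies upright on the bench. Either long side of the foot can wipe.
- chip0: Loose brass chip 16 x 12 x 7 mm, 11 g, origin at the centre of its underside; lies flat on the ledge, centre at machine x -90..-38, y -90..-52 mm. One of three alike.
- chip1: Loose brass chip 16 x 12 x 7 mm, 11 g, origin at the centre of its underside; lies flat on the ledge, centre at machine x -90..-38, y -90..-52 mm. One of three alike.
- chip2: Loose brass chip 16 x 12 x 7 mm, 11 g, origin at the centre of its underside; lies flat on the ledge, centre at machine x -90..-38, y -90..-52 mm. One of three alike.
- wing (a joint): Angle of the quarter-turn wing about the vertical, rad, positive counter-clockwise from above; 0 = bar along the machine's y axis, in line with the slot of the cover. Starts about 0.9 to 1.45, stops at +-1.75, light friction (0.06 N m), stays where left. More than about 0.2 off, the cover lands on the bar and cannot shut.
- wing_grip (a point): Middle height of the wing bar on its turning axis (machine frame 60, -55, 94 mm), turns with the wing: its y axis runs along the bar. Steel bar 36 long (y) x 9 thick (x), from 10 to 34 mm above the ledge on a 12 mm round stem.
- panel (a joint): Opening angle of the sprung cover, rad: 0 = flat on the frame, rests open at about 1.4. A spring pushes it open; shutting it takes about 7 N at 180 mm from the hinge, less when open.
- panel_hinge (a point): Point on the cover's hinge axis, at the middle of the cover (machine frame 0, 125, 70 mm). The axis runs along the machine's x.
- panel_press (a point): Point on the cover's outer face (upper when shut), 180 mm from the hinge, 30 mm towards machine -x from its middle; moves with the cover: z = outward normal, -y = from hinge to free edge. The cover is a 5 mm aluminium plate, 220 along the hinge, reaching 205 mm from it over the ledge. Shut, its upper face is 75 mm above the bench and the wing stands 29 mm out of it.
- panel_slot (a point): Middle of the cover's slot on its outer face (180 mm from the hinge, 60 mm towards machine +x from its middle), moves with the cover. The slot is 16 mm wide, runs square to the hinge, open to the free edge and reaching in to 158 mm from the hinge.
- key_a: Bystander: brass key, 57 mm, flat on the bench.
- key_b: Bystander: brass key, 57 mm, flat on top of the motor housing.
- padlock: Bystander: brass padlock lying flat, 82 x 42 x 24 mm.
- oil_bottle: Bystander: white bottle, 48 mm across, 120 mm tall.
- screwdriver: Bystander: screwdriver lying on the bench.
- torch: Bystander: torch standing on end, 52 mm across, 170 mm tall.
- tin: Bystander: steel tin, 64 mm across, 50 mm tall.

How it is judged:
On the way, in this order (a step that is already met when the one before it is completed fails the run):
1. the three chips are wiped off the ledge's outer side while the scraper is held in the fingers (y of each of chip0, chip1, chip2 in the frame of machine below -0.112 m and height (world z) of each of chip0, chip1, chip2 below 0.045 m and contact force between the fingers and scraper above 0.5 N), for 0.1 s.
2. the wing is turned into line with the slot while the cover still stands open (value of joint wing between -0.2 and 0.2 rad and value of joint panel above 0.6 rad), for 0.2 s.
At the end, for the whole second after the job is handed in: The cover is held within 0.03 rad of flat by the robot alone (over 3 N of contact), the wing within 0.2 rad of the slot's line, the three chips off the ledge on its outer side and below 45 mm height, and the scraper let go, at rest on the bench (its origin under 30 mm high) (value of joint panel below 0.03 rad and contact force between any of the fingers, the arm and panel above 3 N and value of joint wing between -0.2 and 0.2 rad and y of each of chip0, chip1, chip2 in the frame of machine below -0.112 m and height (world z) of each of chip0, chip1, chip2 below 0.045 m and height (world z) of scraper below 0.03 m and linear speed of scraper below 0.02 m/s and contact force between scraper and the fingers below 0.1 N and contact force between scraper and panel below 0.1 N); the arm keeps its last pose, push and grip.
It fails at once if a chip is pushed with the fingers (contact force between the fingers and chip0 above 0.3 N or contact force between the fingers and chip1 above 0.3 N or contact force between the fingers and chip2 above 0.3 N).
It fails at once if a bystander is disturbed (moved over 30 mm) (distance of any of key_a, key_b, padlock, oil_bottle, screwdriver, torch, tin from where it was at the start of the episode above 0.03 m).
It also fails if it takes over 72 s, if anything falls off the work surface, if the arm or the gripper's body presses on something with over 40 N, if the wrist force passes 120 N, or if a joint passes its speed limit or range.

ROBOT

A 7-joint arm with a two-finger parallel gripper is mounted at the origin on the work surface. World frame = base frame: x ahead of the robot, y to its left, z up, the work surface at z = 0. Lengths are in m, angles in rad, forces in N, time in s.
With the tool pointing down it reaches from about 0.35 to 0.9 m from the base axis. Payload 8.1 kg.
Tool frame: the origin (TCP) lies midway between the tips of the shut fingers; the grasp point (between the pads) lies arm.grasp_offset behind it (arm.grasp_offset is the distance from the TCP to the grasp point, in m); x points along the fingers, y is the direction in which the jaws open and shut, and the axes are right-handed (so a half turn about x gives the same grasp; the last joint's range is limited). The gripper opens to 92 mm and grips with 3 to 60 N. Pads are 19 mm wide; open, the fingers measure 130 mm over their backs; the gripper's body (75 mm by 190 mm) begins 47 mm behind the grasp point.
Start: joints at [-1.272, 0.434, 0.025, 1.573, -0.012, 1.134, -0.075], TCP at [0.244, 0.575, 0.227] pointing down, gripper open.
Joint ranges: [-2.62, 2.62], [-0.44, 2.09], [-1.27, 1.32], [0.08, 2.57], [-1.32, 4.46], [0.12, 2], [-2.74, 2.74]. Speed limits (rad/s): [2.22, 2.22, 3.01, 3.01, 3.14, 3.14, 3.14].

INTERFACE

Orientations are given as a 3x3 rotation matrix whose columns are the frame's x, y, z axes.
In Python, from rig import arm, telemetry, grab_frame gives the robot as it stands. Calls block until the motion is done:
- arm.movep(position, orientation): joint-space move of the TCP to a pose.
- arm.servo_line(position, feed=0.15, attitude=None, until_force=None): straight line of the TCP; attitude=None keeps the orientation; feed is the mean speed in m/s. With until_force (N) it stops when the force on the tool has changed by that much, and returns True; else False.
- arm.move_joints(angles): joint-space move.
- arm.gripper_to(opening, force=None): finger opening in m; force is the grip in N (None keeps the last); returns when the fingers have stopped.
- arm.hold(seconds).
- arm.ik(position, orientation): joint angles nearest the present ones, or None.
- telemetry.state(): the state.
- grab_frame(name): name is "scene" or "top" or "wrist"; returns a dict with "img" (480x640x3 uint8, red, green, blue), "z_map" (480x640 float32, m along the optical axis (not along the pixel's ray), 0 where there is no reading), "intrinsics" (3x3 intrinsics, pixels), "eye" and "rotation" of the camera in the world. Camera axes: x right, y up, looking along -z (the intrinsics and any distortion apply to the point x, -y, -z); pixel columns grow to the right and rows downward; lengths in m; the calibration is good to about 2 mm. A picture is of the moment at which its call begins.
A pose or a line that the arm cannot do raises arm.MotionError and nothing moves.
- arm.finish_job(): hands the job in, once; it reports no verdict.
The state is a dict: "time_s": time; "joint_positions": joint angles; "qd": joint speeds; "joint_torque": joint torques, N m; "tool_pos": TCP position; "ee_rot": TCP orientation; "contact_force": force on the tool from outside, world axes, zero at the start; "wrist_torque": the same for the moment, N m; "gripper_width": finger opening in m.
Only numpy, scipy, OpenCV 4.12 (cv2) and the standard library are available. Lean on these libraries where they do the work, as an engineer would, in place of code of your own. Each camera call takes 0.05 s, during which the arm holds its last target.

## Working session

There is one attempt and no reset: what is moved stays moved. The work goes in short steps, each a Python script; the robot and the scene stay as the last script left them, time stands still between calls to the robot, and variables do not carry over. Pictures are saved under pics/ and viewed, and the job is handed in when it is done.

```bash
ls; mkdir -p pics
python3 - <<'E'
from rig import arm, telemetry, grab_frame
import cv2, numpy as np
s=telemetry.state(); print(s['time_s'],s['tool_pos'],s['ee_rot'],arm.grasp_offset)
for n in ['scene','top','wrist']:
    f=grab_frame(n); cv2.imwrite(f'pics/{n}0.png',f['img'][:,:,::-1]); np.savez(f'pics/{n}0.npz',**f)
    print(n,f['intrinsics'],f['eye'],f['rotation'],f.keys())
E
```

```text
pics
0.0 [0.2442528  0.57473711 0.22594532] [[-4.82820718e-04  3.91086519e-01  9.20353791e-01]
 [-1.50975051e-03  9.20352565e-01 -3.91086790e-01]
 [-9.99998744e-01 -1.57832941e-03  1.46077786e-04]] 0.0188
scene [[448.0465821    0.         327.2933791 ]
 [  0.         448.0465821  236.81632439]
 [  0.           0.           1.        ]] [0.80974022 0.39912647 0.96678344] [[-0.87850793 -0.38836326  0.27820458]
 [ 0.47745891 -0.7333055   0.48404135]
 [ 0.01602507  0.55806542  0.8296422 ]] dict_keys(['img', 'z_map', 'intrinsics', 'eye', 'rotation'])
top [[527.57531091   0.         317.93776312]
 [  0.         527.57531091 237.29901536]
 [  0.           0.           1.        ]] [ 0.30944726 -0.06537771  1.23799538] [[-0.13578707  0.9693261  -0.20486283]
 [-0.9907369  -0.13316681  0.02658948]
 [-0.00150706  0.20657567  0.97842947]] dict_keys(['img', 'z_map', 'intrinsics', 'eye', 'rotation'])
wrist [[411.00349262   0.         316.98916462]
 [  0.         411.00349262 242.24311384]
 [  0.           0.           1.        ]] [0.17134037 0.60640496 0.38500136] [[ 0.39168559 -0.87985339 -0.26914756]
 [ 0.92009733  0.37397429  0.11646516]
 [-0.001818   -0.29325968  0.9560311 ]] dict_keys(['img', 'z_map', 'intrinsics', 'eye', 'rotation'])
```

View pics/scene0.png

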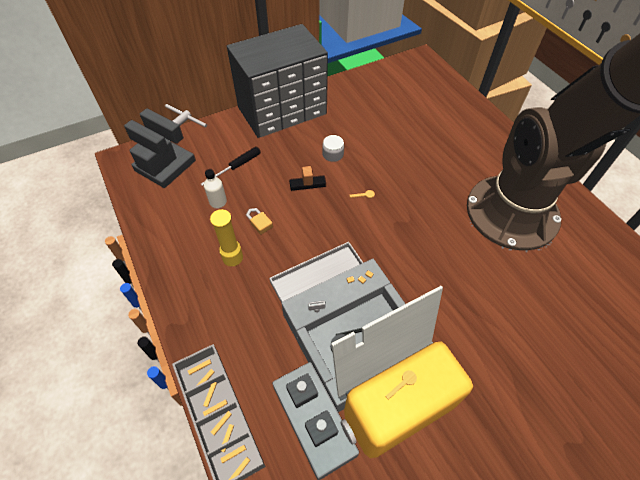

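View pics/top0.png

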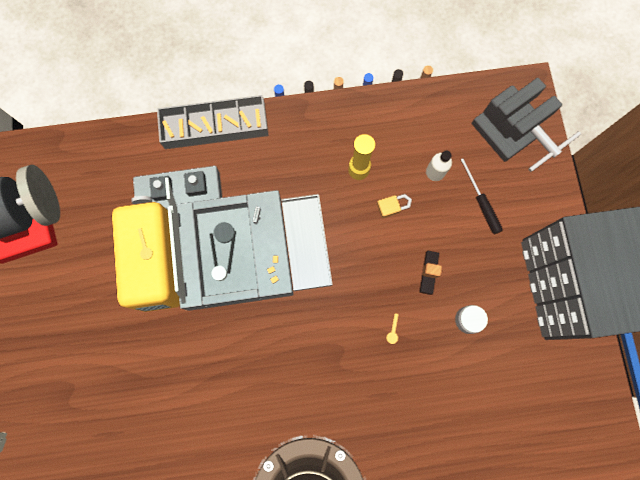

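View pics/wrist0.png

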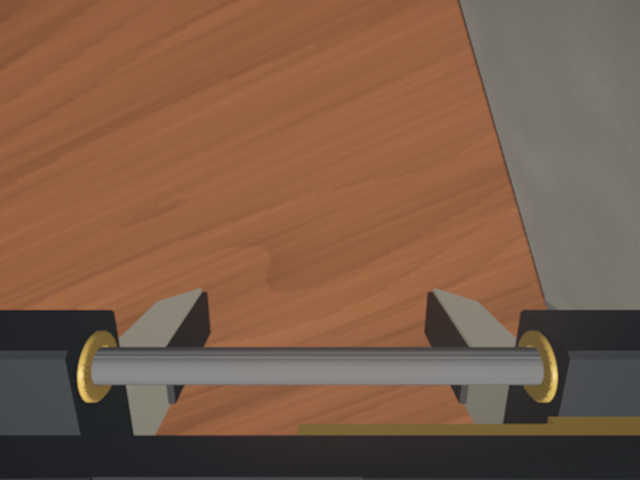

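```bash
cat > h.py <<'E'
import numpy as np, cv2
def load(n): return dict(np.load(f'pics/{n}.npz'))
def proj(f,P):
    P=np.atleast_2d(P); c=(P-f['eye'])@f['rotation']; K=f['intrinsics']
    return np.stack([K[0,0]*c[:,0]/-c[:,2]+K[0,2], K[1,1]*-c[:,1]/-c[:,2]+K[1,2]],1)
def ray(f,uv,z):
    uv=np.atleast_2d(np.float64(uv)); K=f['intrinsics']
    d=np.stack([(uv[:,0]-K[0,2])/K[0,0], -(uv[:,1]-K[1,2])/K[1,1], -np.ones(len(uv))],1)@f['rotation'].T
    t=(z-f['eye'][2])/d[:,2]; return f['eye']+d*t[:,None]
def unproj(f):
    K=f['intrinsics'];v,u=np.mgrid[:480,:640];z=f['z_map']
    d=np.stack([(u-K[0,2])/K[0,0],-(v-K[1,2])/K[1,1],-np.ones_like(z)],-1)*z[...,None]
    return d@f['rotation'].T+f['eye']
E
python3 - <<'E'
from h import *
f=load('top0'); im=f['img'][:,:,::-1]
cv2.imwrite('pics/t_c1.png',cv2.resize(im[150:330,110:350],None,fx=3.3,fy=3.3,interpolation=cv2.INTER_CUBIC))
cv2.imwrite('pics/t_c2.png',cv2.resize(im[180:340,360:520],None,fx=3.5,fy=3.5,interpolation=cv2.INTER_CUBIC))
g=load('scene0'); im=g['img'][:,:,::-1]
cv2.imwrite('pics/s_c1.png',cv2.resize(im[230:430,250:490],None,fx=3,fy=3,interpolation=cv2.INTER_CUBIC))
P=unproj(f)
for uv in [(270,210),(275,300),(310,240),(230,290),(145,280),(400,400),(600,300)]: print(uv,P[uv[1],uv[0]].round(3))
print(proj(f,[[.244,.575,.23]]))
E
```

```text
(270, 210) [0.633 0.003 0.066]
(275, 300) [0.434 0.021 0.002]
(310, 240) [ 0.565 -0.079  0.   ]
(230, 290) [0.468 0.119 0.026]
(145, 280) [0.496 0.273 0.15 ]
(400, 400) [ 0.172 -0.231 -0.002]
(600, 300) [ 0.327 -0.612  0.223]
[[-26.50879927 434.31877473]]
```

View pics/t_c1.png

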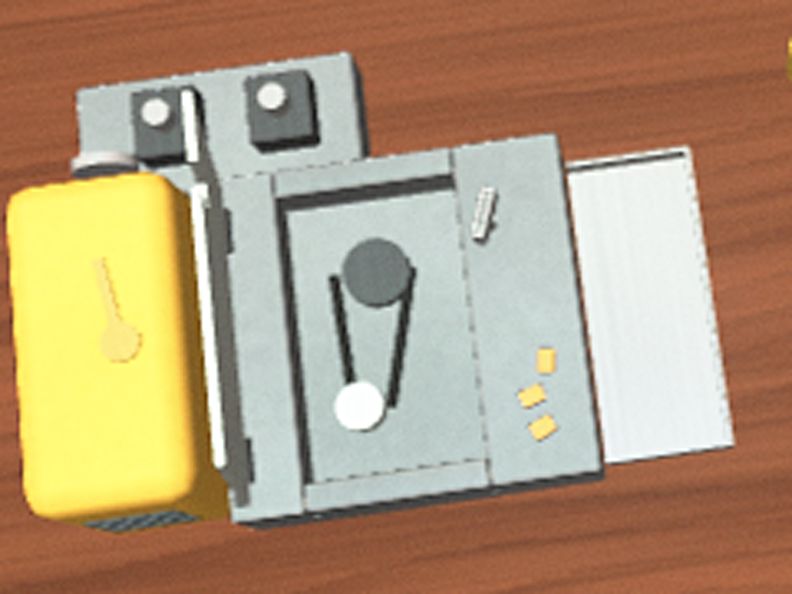

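View pics/t_c2.png

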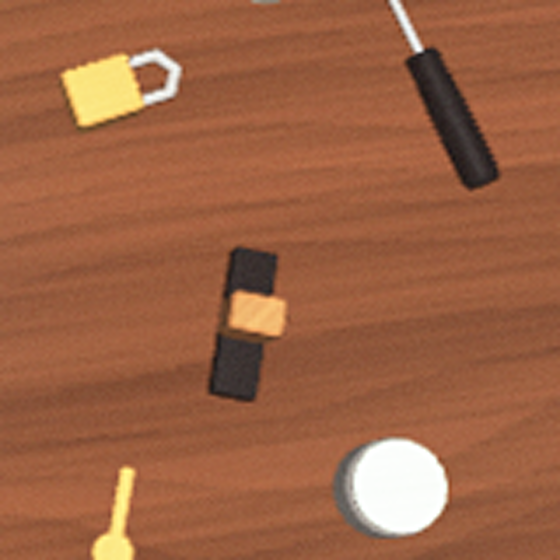

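View pics/s_c1.png

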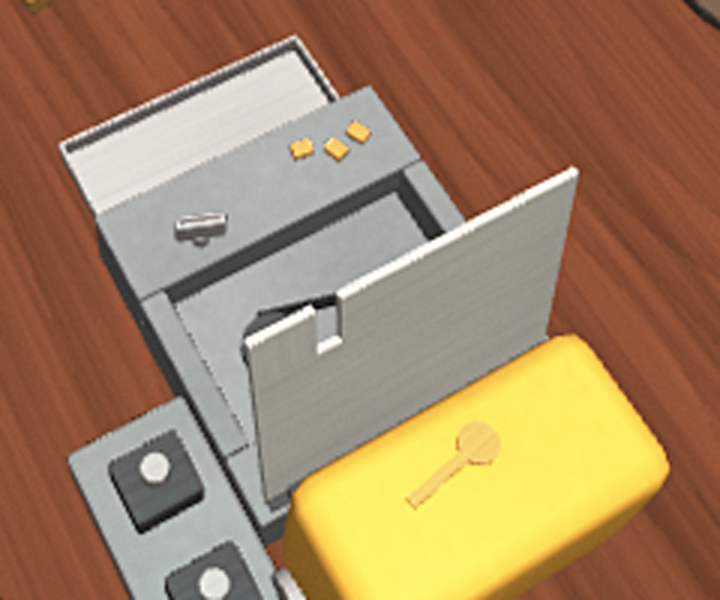

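```bash
cat > meas.py <<'E'
from h import *
f=load('top0'); g=load('scene0')
def tc(p,o,s): return (np.array(p)+.5)/s-.5+np.array(o)
# machine pts from top & scene
mp={'A':(120,-110),'B':(-120,-110),'C':(120,-35),'D':(-120,-35)}
top={'A':(557,134),'B':(604,474),'C':(450,150),'D':(490,486)}
sc={'A':(97,214),'B':(371,87),'C':(141,300),'D':(419,160)}
M=[];W=[]
for k in mp:
    a=ray(f,tc(top[k],(110,150),3.3),.07)[0]; b=ray(g,tc(sc[k],(250,230),3),.07)[0]
    print(k,a.round(4),b.round(4)); M.append(mp[k]); W.append((a[:2]+b[:2])/2)
def fit(M,W):
    M=np.array(M,float)/1e3;W=np.array(W);m=M.mean(0);w=W.mean(0);H=(M-m).T@(W-w)
    th=np.arctan2(H[0,1]-H[1,0],H[0,0]+H[1,1]);R=np.array([[np.cos(th),-np.sin(th)],[np.sin(th),np.cos(th)]])
    t=w-R@m;print('yaw',th,'t',t,'res',(W-M@R.T-t).round(4).tolist());return R,t,th
R,t,th=fit(M,W)
def masked(im,lo,hi,roi):
    hsv=cv2.cvtColor(im,cv2.COLOR_RGB2HSV);m=cv2.inRange(hsv,lo,hi);k=np.zeros_like(m);x,y,w,h=roi;k[y:y+h,x:x+w]=255;return m&k
for n,F,roi in [('top',f,(245,245,45,45)),('scene',g,(340,262,40,30))]:
    m=masked(F['img'],(12,110,130),(32,255,255),roi)
    nn,l,st,c=cv2.connectedComponentsWithStats(m)
    for i in range(1,nn):
        if st[i,4]>5:
            p=ray(F,c[i],.075)[0];print(n,st[i,4],c[i].round(1),p.round(4),'mach',(R.T@(p[:2]-t)*1e3).round(1))
# wing
print('wing top', [ (R.T@(ray(f,tc(q,(110,150),3.3),.104)[0][:2]-t)*1e3).round(1) for q in [(490,187),(480,241)]])
print('wing scene', [ (R.T@(ray(g,tc(q,(250,230),3),.104)[0][:2]-t)*1e3).round(1) for q in [(176,228),(227,215)]])
# scraper foot top corners z=.018
for q in [(234,247),(278,254),(211,391),(255,401)]: print('foot',ray(f,tc(q,(360,180),3.5),.018)[0].round(4))
m=masked(f['img'],(8,100,150),(20,200,255),(420,255,25,25)); 
nn,l,st,c=cv2.connectedComponentsWithStats(m)
for i in range(1,nn):
    if st[i,4]>20: print('grip',st[i],ray(f,c[i],.06)[0].round(4))
E
python3 meas.py
python3 - <<'E'
from h import *
g=load('scene0');im=g['img'][:,:,::-1]
cv2.imwrite('pics/s_c2.png',cv2.resize(im[120:240,240:400],None,fx=5,fy=5,interpolation=cv2.INTER_CUBIC))
E
```

```text
A [ 0.6763 -0.0219  0.07  ] [ 0.6781 -0.0214  0.07  ]
B [ 0.4361 -0.0245  0.07  ] [ 0.4432 -0.0195  0.07  ]
C [0.6749 0.0534 0.07  ] [0.6793 0.0535 0.07  ]
D [0.4385 0.0521 0.07  ] [0.4451 0.0522 0.07  ]
yaw 0.0020072531688621045 t [0.55879491 0.08799413] res [[-0.0018, 0.0001], [0.0007, 0.0002], [-0.0018, 0.0002], [0.003, -0.0006]]
top 31 [275.3 259. ] [0.5168 0.0042 0.075 ] mach [-42.2 -83.7]
top 29 [270.9 269.5] [0.4946 0.0166 0.075 ] mach [-64.3 -71.2]
top 30 [274.3 279. ] [0.4724 0.0116 0.075 ] mach [-86.5 -76.2]
scene 35 [368.9 273.7] [0.4753 0.0121 0.075 ] mach [-83.6 -75.8]
scene 34 [349.9 279.2] [0.5206 0.0041 0.075 ] mach [-38.4 -83.8]
scene 34 [361.6 279.3] [0.4975 0.0166 0.075 ] mach [-61.4 -71.2]
wing top [array([ 75.9, -62.1]), array([ 39.6, -51.2])]
wing scene [array([ 80. , -57.8]), array([ 43.8, -49.7])]
foot [ 0.4994 -0.3471  0.018 ]
foot [ 0.4907 -0.3755  0.018 ]
foot [ 0.4062 -0.3149  0.018 ]
foot [ 0.3957 -0.3425  0.018 ]
grip [420 255   4  25  56] [ 0.4627 -0.3193  0.06  ]
grip [425 255  20  22 260] [ 0.4506 -0.3519  0.06  ]
```

View pics/s_c2.png

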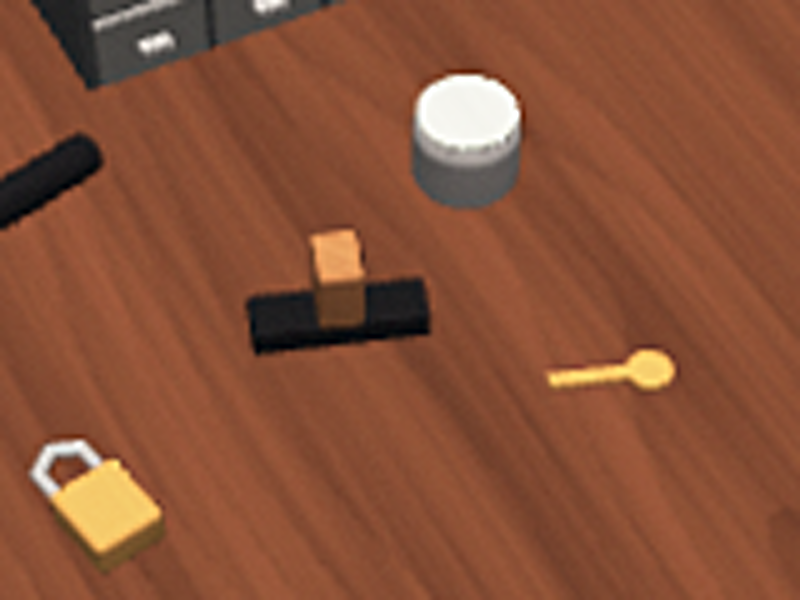

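Run:
```python
from h import *
f=load('top0');g=load('scene0')
tc=lambda p,o,s:(np.array(p)+.5)/s-.5+np.array(o)
a=[ray(g,tc(q,(240,120),5),.06)[0] for q in [(311,236),(354,230),(363,276),(318,283)]];print(np.round(a,4),np.mean(a,0))
a=[ray(g,tc(q,(240,120),5),.018)[0] for q in [(248,299),(424,280)]];print(np.round(a,4))
a=[ray(g,tc(q,(240,120),5),.0)[0] for q in [(256,353),(429,332)]];print(np.round(a,4))
a=[ray(f,tc(q,(360,180),3.5),.06)[0] for q in [(233,290),(287,297),(282,336),(230,328)]];print(np.round(a,4),np.mean(a,0))
for n,F,roi in [('top',f,(395,220,70,90)),('scene',g,(280,155,60,45))]:
    P=unproj(F);x,y,w,h=roi;Q=P[y:y+h,x:x+w].reshape(-1,3)
    for lo,hi in [(.014,.024),(.054,.066)]:
        q=Q[(Q[:,2]>lo)&(Q[:,2]<hi)&(abs(Q[:,0]-.45)<.07)&(abs(Q[:,1]+.345)<.06)];
        r=cv2.minAreaRect(q[:,:2].astype(np.float32)*1000);print(n,lo,len(q),q.mean(0).round(4),r)
```

```text
[[ 0.4573 -0.3643  0.06  ]
 [ 0.4346 -0.3573  0.06  ]
 [ 0.4456 -0.3254  0.06  ]
 [ 0.4692 -0.3322  0.06  ]] [ 0.45167663 -0.34480785  0.06      ]
[[ 0.4933 -0.3737  0.018 ]
 [ 0.3998 -0.3404  0.018 ]]
[[ 0.5007 -0.3504  0.    ]
 [ 0.4079 -0.3189  0.    ]]
[[ 0.4652 -0.3318  0.06  ]
 [ 0.4559 -0.3654  0.06  ]
 [ 0.4315 -0.3576  0.06  ]
 [ 0.4411 -0.3255  0.06  ]] [ 0.44842334 -0.34507017  0.06      ]
top 0.014 323 [ 0.4471 -0.3435  0.0179] ((448.40264892578125, -342.7419738769531), (32.76342010498047, 100.57230377197266), 70.54469299316406)
top 0.054 179 [ 0.4476 -0.3438  0.0592] ((447.9976806640625, -344.2864990234375), (36.57325744628906, 26.22189712524414), 71.27433776855469)
scene 0.014 248 [ 0.4524 -0.3437  0.0184] ((451.19268798828125, -345.07879638671875), (34.96348571777344, 99.49166870117188), 71.25257873535156)
scene 0.054 103 [ 0.4518 -0.3435  0.0601] ((451.2177429199219, -344.27252197265625), (35.28861618041992, 25.78885269165039), 71.06207275390625)
```

```bash
cat >> h.py <<'E'
T=np.array([.559,.088]); TH=.002
_c,_s=np.cos(TH),np.sin(TH); RM=np.array([[_c,-_s],[_s,_c]])
def mw(x,y,z): # machine mm -> world
    return [*(RM@np.array([x,y])/1e3+T), z/1e3]
def down(a): # tool y at world angle a, tool x down
    x=np.array([0,0,-1.]);y=np.array([np.cos(a),np.sin(a),0]);return np.stack([x,y,np.cross(x,y)],1)
SC=np.array([.450,-.3445]); SA=-.331
E
python3 - <<'E'
from rig import arm, telemetry
from h import *
for k in (0,np.pi):
  for n,p,a in [('scr',[*SC,.026],SA),('scrhi',[*SC,.42],SA),('wipe0',mw(-63,-36,97),TH),('wipe1',mw(-63,-118,97),TH),('wing0',mw(60,-55,86),1.3),('wing1',mw(60,-55,86),0),('pan0',mw(-30,145,400),0),('pan1',mw(-30,145,220),0),('pan2',mw(-30,-45,75),0)]:
    q=arm.ik(p,down(a+k)); print(k,n,None if q is None else np.round(q,2))
print(telemetry.state()['time_s'])
E
```

```text
0 scr [ 0.03  0.72  0.8   1.96 -0.74  0.78  0.93]
0 scrhi [-0.21  0.37  1.16  1.43 -0.34  1.56  0.6 ]
0 wipe0 [-0.6   0.42  0.51  2.06 -0.3   0.74  0.1 ]
0 wipe1 [-0.48  0.43  0.57  2.06 -0.34  0.74  0.31]
0 wing0 [-0.32  0.58  0.27  1.75 -0.2   0.84  1.34]
0 wing1 [-0.53  0.63  0.59  1.77 -0.44  0.88  0.26]
0 pan0 [-0.85  0.27  0.47  1.42 -0.12  1.48 -0.38]
0 pan1 [-0.82  0.38  0.42  1.73 -0.17  1.08 -0.34]
0 pan2 [-0.55  0.5   0.51  2.   -0.36  0.73  0.18]
3.141592653589793 scr [-0.13  0.91  1.14  1.97 -1.02  1.   -1.95]
3.141592653589793 scrhi [-0.21  0.37  1.16  1.43 -0.34  1.56 -2.55]
3.141592653589793 wipe0 [ 0.54  0.63 -1.07  1.97  0.68  0.96  2.28]
3.141592653589793 wipe1 [-0.82  0.65  1.15  2.09 -0.76  0.92 -2.37]
3.141592653589793 wing0 [-0.6   0.66  0.71  1.78 -0.53  0.91 -1.5 ]
3.141592653589793 wing1 [-0.8   0.86  1.14  1.79 -0.88  1.11 -2.48]
3.141592653589793 pan0 [-0.43  0.28 -0.11  1.38  0.03  1.48  2.61]
3.141592653589793 pan1 [-0.35  0.38 -0.22  1.69  0.09  1.09  2.55]
3.141592653589793 pan2 [ 0.54  0.72 -1.07  1.91  0.77  0.99  2.26]
0.15
```

Run:
```python
from rig import arm, telemetry, grab_frame
from h import *
p=telemetry.state()['tool_pos']
arm.servo_line([p[0],p[1],.42],feed=.25)
arm.movep([.45,.25,.42],down(0))
arm.movep([.45,-.15,.42],down(0))
arm.movep([*SC,.15],down(SA))
f=grab_frame('wrist'); cv2.imwrite('pics/w1.png',f['img'][:,:,::-1])
s=telemetry.state(); print(s['time_s'],s['tool_pos'],np.round(s['joint_positions'],2))
```

```text
5.3 [ 0.45159717 -0.34362801  0.15106179] [-0.04  0.53  0.88  1.86 -0.49  0.98  0.72]
```

View pics/w1.png

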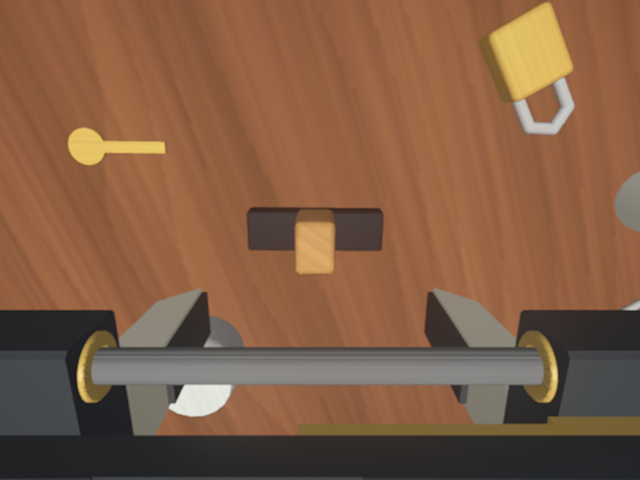

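Run:
```python
from rig import arm, telemetry, grab_frame
from h import *
print(arm.servo_line([*SC,.026],feed=.12,attitude=down(SA),until_force=12))
arm.gripper_to(.0,force=40)
s=telemetry.state(); print(s['time_s'],s['tool_pos'],s['gripper_width'],s['contact_force'])
z0=s['tool_pos'][2]
arm.servo_line([*SC,.16],feed=.2)
f=grab_frame('wrist'); cv2.imwrite('pics/w2.png',f['img'][:,:,::-1])
s=telemetry.state(); print(s['time_s'],s['tool_pos'],s['gripper_width'],s['contact_force'])
open('z0','w').write(str(z0))
```

```text
False
7.5167 [ 0.44994873 -0.34450198  0.025964  ] 0.025634101098836803 [ 0.14631378 -0.45162081 -0.34918318]
8.3833 [ 0.44942903 -0.34368403  0.15867321] 0.025720114836697634 [ 0.29137031  0.23857805 -2.27362682]
```

View pics/w2.png

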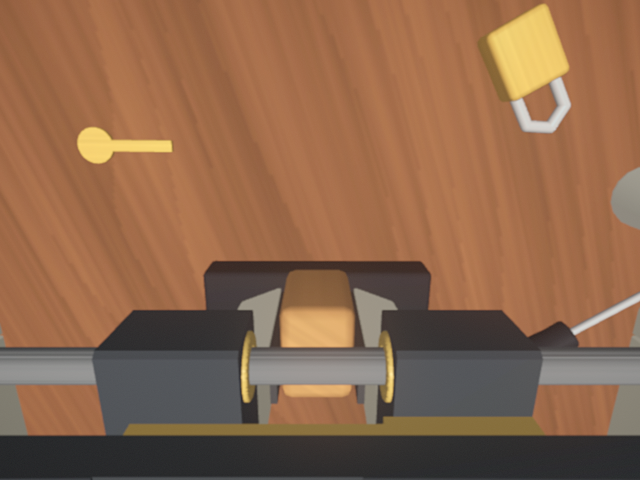

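Run:
```python
from rig import arm, telemetry, grab_frame
from h import *
z0=float(open('z0').read())*1e3
arm.servo_line(mw(-63,-38,z0+150),feed=.2,attitude=down(TH))
arm.servo_line(mw(-63,-38,z0+80),feed=.15)
arm.servo_line(mw(-63,-38,z0+71),feed=.03)
s=telemetry.state(); print(s['time_s'],s['tool_pos'],s['contact_force'])
for n in ('scene','wrist'):
    f=grab_frame(n); cv2.imwrite(f'pics/{n}3.png',cv2.resize(f['img'][230:430,250:490],None,fx=3,fy=3)[:,:,::-1] if n=='scene' else f['img'][:,:,::-1])
```

```text
11.5833 [0.49602837 0.04991692 0.0969809 ] [ 0.23916513  0.47665787 -1.37811867]
```

View pics/scene3.png

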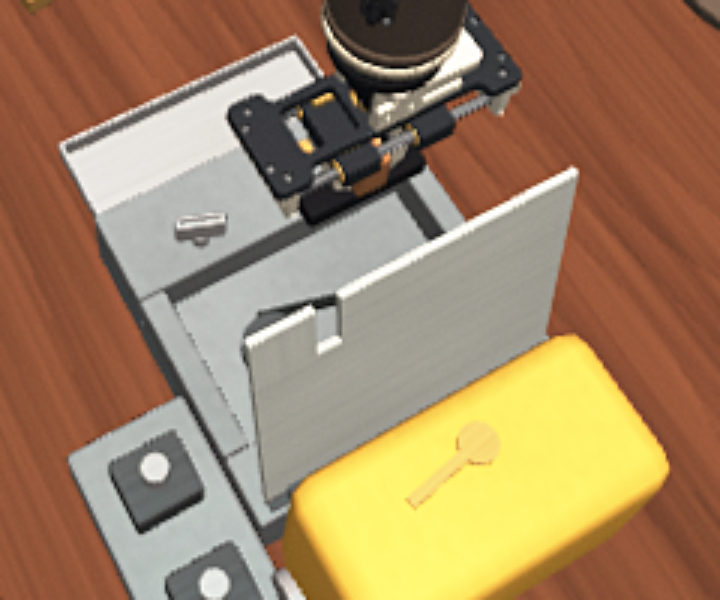

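View pics/wrist3.png

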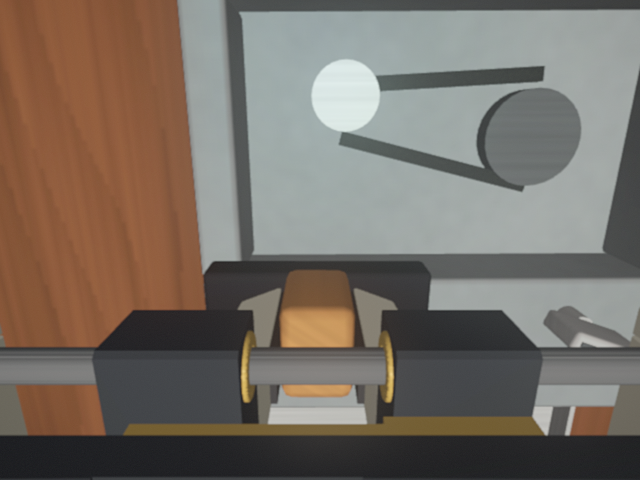

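Run:
```python
from rig import arm, telemetry, grab_frame
from h import *
z0=float(open('z0').read())*1e3
arm.servo_line(mw(-63,-128,z0+71),feed=.06)
s=telemetry.state(); print(s['time_s'],s['tool_pos'],s['contact_force'],s['gripper_width'])
arm.hold(.3)
arm.servo_line(mw(-63,-138,z0+110),feed=.15)
arm.servo_line([.48,-.15,.20],feed=.25)
for n in ('scene','top'):
    f=grab_frame(n); np.savez(f'pics/{n}4.npz',**f); cv2.imwrite(f'pics/{n}4.png',cv2.resize(f['img'][230:430,250:490] if n=='scene' else f['img'][150:330,110:350],None,fx=3,fy=3)[:,:,::-1])
print(telemetry.state()['time_s'])
```

```text
13.3333 [ 0.49625815 -0.03969464  0.09690738] [ 0.85630654 -0.10145829 -2.09847127] 0.025867585635871763
14.775
```

View pics/scene4.png

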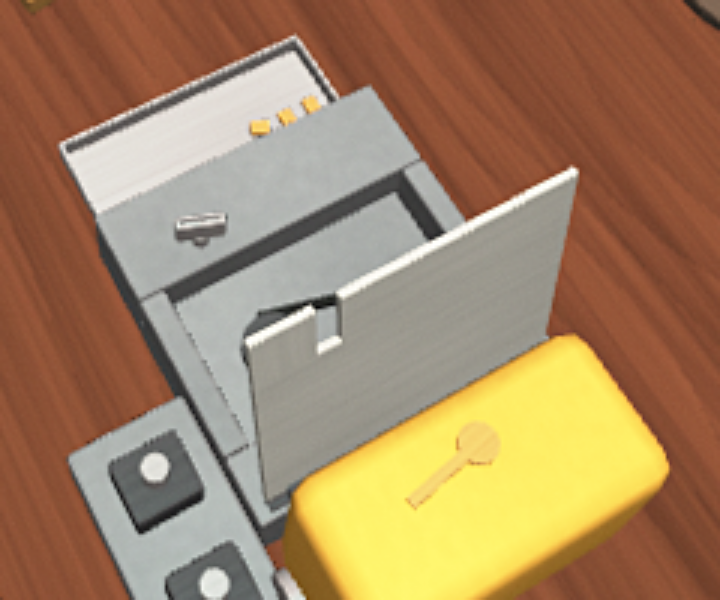

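View pics/top4.png

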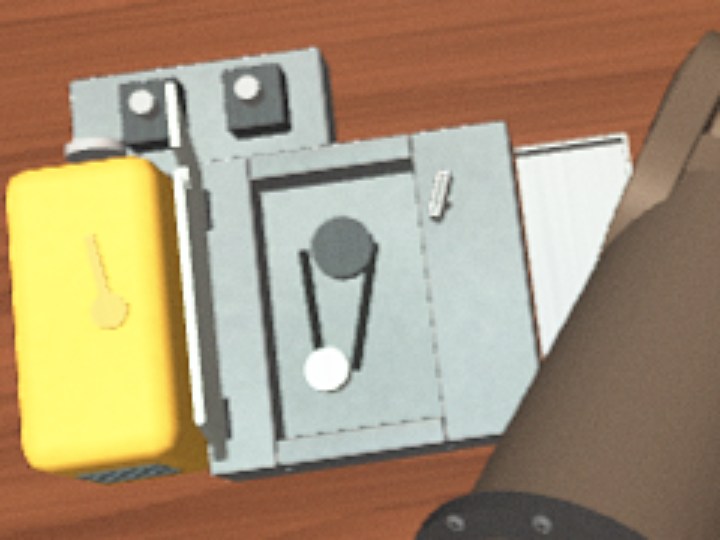

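The three chips are in the tray, at crop pixels (260,128), (287,117) and (311,104), and the ledge is clear. Next I'll put the scraper back, then approach the wing.

Run:
```python
from rig import arm, telemetry, grab_frame
from h import *
z0=float(open('z0').read())
arm.servo_line([*SC,.12],feed=.25,attitude=down(SA))
arm.servo_line([*SC,z0+.008],feed=.15)
print(arm.servo_line([*SC,z0-.001],feed=.02,until_force=4))
arm.gripper_to(.08)
s=telemetry.state(); print(s['time_s'],s['tool_pos'],s['gripper_width'],s['contact_force'])
arm.servo_line([*SC,.16],feed=.25)
arm.servo_line([.5,-.15,.25],feed=.3,attitude=down(.6))
arm.gripper_to(.05)
arm.movep(mw(60,-55,190),down(1.31))
for n in ('scene','wrist'):
    f=grab_frame(n); np.savez(f'pics/{n}5.npz',**f); cv2.imwrite(f'pics/{n}5.png',f['img'][:,:,::-1])
print(telemetry.state()['time_s'],telemetry.state()['tool_pos'])
```

```text
True
17.9417 [ 0.44980178 -0.34401714  0.02530762] 0.07988943854598894 [-0.7428331  -0.95307634  0.40900417]
21.4167 [0.61894591 0.03041282 0.19098984]
```

View pics/scene5.png

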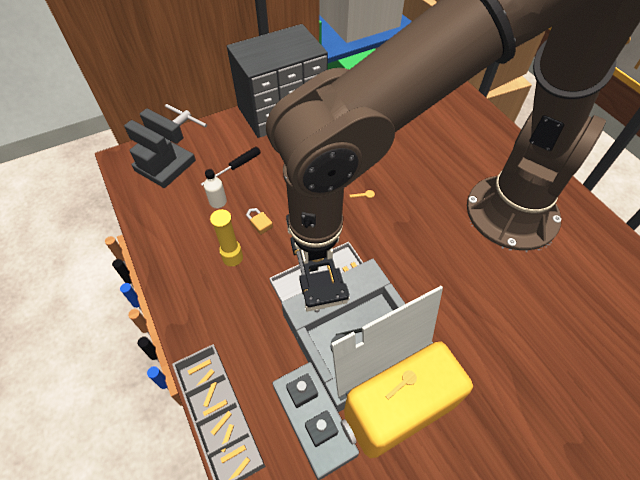

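View pics/wrist5.png

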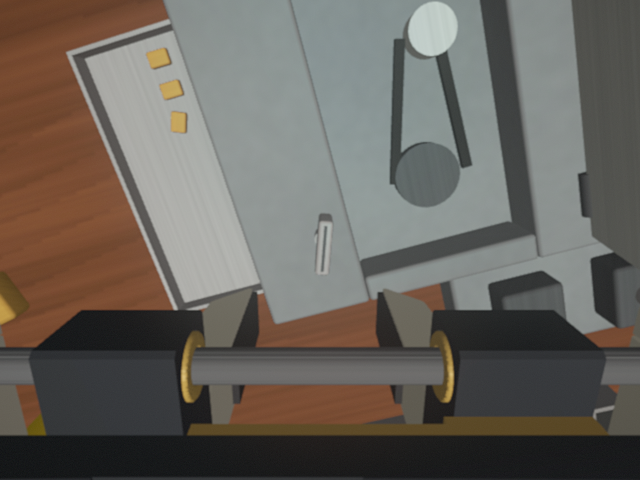

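Run:
```python
from rig import arm, telemetry, grab_frame
from h import *
print(arm.servo_line(mw(60,-55,86),feed=.12,until_force=10))
arm.gripper_to(0,force=12)
s=telemetry.state(); print(s['time_s'],s['tool_pos'],s['gripper_width'],s['contact_force'])
for a in (1.0,.67,.33,TH):
    arm.movep(mw(60,-55,86),down(a)); s=telemetry.state(); print(s['time_s'],s['tool_pos'],np.round(s['contact_force'],1),s['gripper_width'])
arm.hold(.3)
arm.gripper_to(.04)
arm.servo_line(mw(60,-55,190),feed=.2)
for n in ('wrist',):
    f=grab_frame(n); np.savez(f'pics/{n}6.npz',**f); cv2.imwrite(f'pics/{n}6.png',f['img'][:,:,::-1])
print(telemetry.state()['time_s'],telemetry.state()['tool_pos'])
```

```text
False
23.1583 [0.6192194  0.03438279 0.08607092] 0.008984935778597705 [-0.60956274  5.08241922  0.66247089]
23.5083 [0.61926695 0.03464809 0.08608867] [-0.4  6.2  0.9] 0.00894960005127317
23.8667 [0.61947674 0.03481642 0.08609265] [0.2 7.7 0. ] 0.008840928883998334
24.2333 [0.61971603 0.03497041 0.08610432] [2.7 7.2 0.8] 0.00842576891155624
24.5917 [0.61995747 0.03497817 0.0860836 ] [2.9 6.7 0.2] 0.00873150720145152
26.3167 [0.61819963 0.03353145 0.18848861]
```

View pics/wrist6.png

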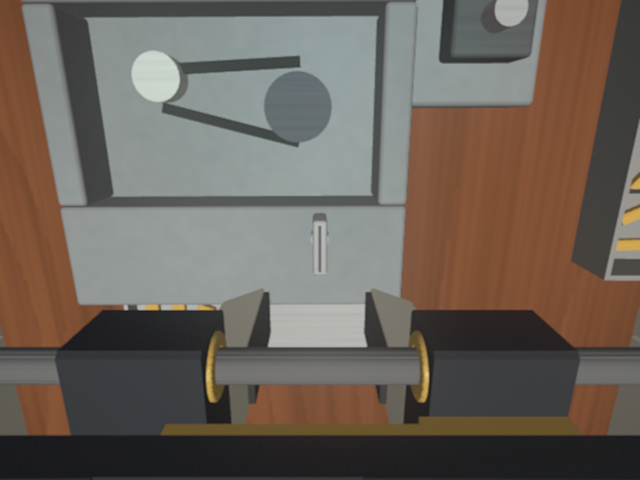

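Run:
```python
from h import *
g=load('scene4');P=unproj(g).reshape(-1,3);q=P.copy();q[:,:2]=(P[:,:2]-T)@RM
k=(q[:,2]>.16)&(q[:,2]<.3)&(abs(q[:,0])<.1)&(q[:,1]>.05)&(q[:,1]<.139);q=q[k]
print(len(q),q[:,2].max()); m=np.polyfit(q[:,2],q[:,1],1);print(m,np.polyval(m,[.07,.2,.27]),np.arctan2(1,-m[0]))
```

```text
3301 0.27610377646042417
[-0.18261643  0.14309386] [0.13031071 0.10657057 0.09378742] 1.390170234389026
```

```bash
sed -i 's/T=np.array(\[.559,.088\])/T=np.array([.559,.0893])/' h.py
cat >> h.py <<'E'
def face(phi,s=180,x=-30): return (x,125-s*np.cos(phi)+5*np.sin(phi),70+s*np.sin(phi)+5*np.cos(phi))
E
python3 - <<'E'
from rig import arm, telemetry, grab_frame
from h import *
arm.servo_line(mw(60,-55,420),feed=.3)
arm.gripper_to(0,force=20)
arm.servo_line(mw(-30,145,420),feed=.3)
arm.servo_line(mw(-30,145,248),feed=.2)
r=arm.servo_line(mw(-30,95,248),feed=.04,until_force=2.0)
s=telemetry.state(); print(r,s['time_s'],(RM.T@(s['tool_pos'][:2]-T)*1e3),s['tool_pos'][2],s['contact_force'],face(1.39),s['gripper_width'])
for n in ('scene',):
    f=grab_frame(n); np.savez(f'pics/{n}7.npz',**f); cv2.imwrite(f'pics/{n}7.png',f['img'][:,:,::-1])
E
```

```text
False 31.3167 [-29.99524106  95.09374197] 0.24795568340407978 [-0.34925567  0.04683243 -0.19119894] (-30, np.float64(97.55216809291646), np.float64(247.96521155439478)) 0.000257137584036799
```

View pics/scene7.png

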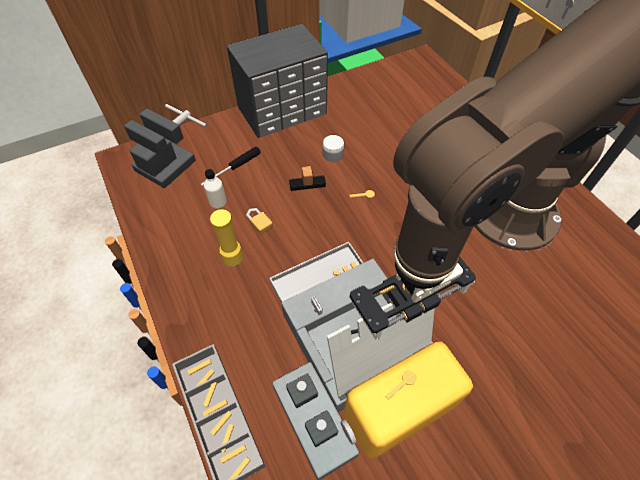

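Run:
```python
from rig import arm, telemetry, grab_frame
from h import *
for phi in np.arange(1.28,.65,-.1):
    x,y,z=face(phi); 
    arm.servo_line(mw(x,y+9,z),feed=.1)
    s=telemetry.state(); print(round(phi,2),s['time_s'],np.round(s['contact_force'],1))
for n in ('scene',):
    f=grab_frame(n); np.savez(f'pics/{n}8.npz',**f); cv2.imwrite(f'pics/{n}8.png',f['img'][:,:,::-1])
```

```text
1.28 31.6167 [-0.1  1.3 -0. ]
1.18 31.95 [0.  0.6 1.1]
1.08 32.2833 [0.4 1.  0.4]
0.98 32.6167 [ 0.  -0.5  1.2]
0.88 32.95 [-0.3  1.1  1.2]
0.78 33.2833 [-0.5  1.3  1.8]
0.68 33.6167 [0.4 1.8 0.8]
```

View pics/scene8.png

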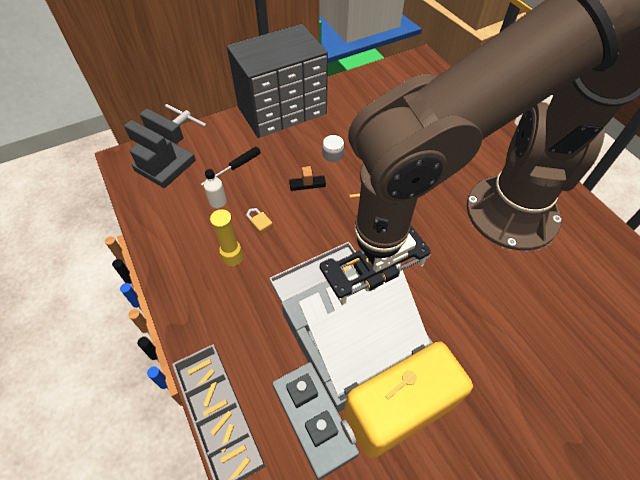

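The cover is following the fingers down and is now around 0.7 rad. I'll keep going and press it shut.

Run:
```python
from rig import arm, telemetry, grab_frame
from h import *
for phi in (.58,.48,.38,.28,.2,.13,.07):
    x,y,z=face(phi); 
    arm.servo_line(mw(x,y+9,z),feed=.1)
    s=telemetry.state(); print(round(phi,2),s['time_s'],np.round(s['contact_force'],1))
x,y,z=face(0)
for dz in (6,3,0,-2,-3.5,-5,-6.5,-8):
    arm.servo_line(mw(x,y+9,z+dz),feed=.03)
    arm.hold(.15)
    s=telemetry.state(); print(dz,s['time_s'],s['tool_pos'][2],np.round(s['contact_force'],1))
    if s['contact_force'][2]>18: break
for n in ('scene','wrist'):
    f=grab_frame(n); np.savez(f'pics/{n}9.npz',**f); cv2.imwrite(f'pics/{n}9.png',f['img'][:,:,::-1])
```

```text
0.58 34.0 [0.2 2.1 2.4]
0.48 34.3333 [-0.5  2.5  3.3]
0.38 34.6667 [0.5 1.5 3.8]
0.28 35.0 [0.1 1.9 3.7]
0.2 35.2917 [0.2 1.3 4.5]
0.13 35.5667 [-0.3  1.2  5. ]
0.07 35.825 [0.6 0.9 5.3]
6 36.3417 0.08176518878972375 [1.3 2.1 5.2]
3 36.7417 0.07878249190994857 [0.1 1.4 5.8]
0 37.1417 0.07579846429024048 [0.  1.5 5.7]
-2 37.5417 0.07395952517665749 [-1.8  0.3  7.6]
-3.5 37.9417 0.07260414270406122 [-1.4  0.8 10.3]
-5 38.3417 0.07123537458455409 [-2.1  0.6 13.8]
-6.5 38.7417 0.07034060699704694 [-5.1  0.5 22.1]
```

View pics/scene9.png

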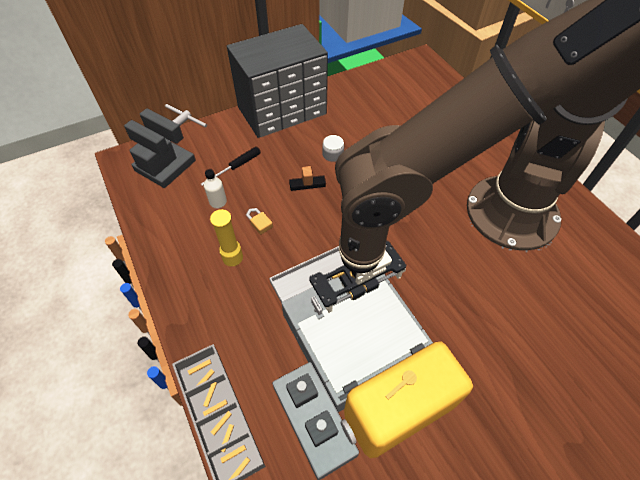

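View pics/wrist9.png

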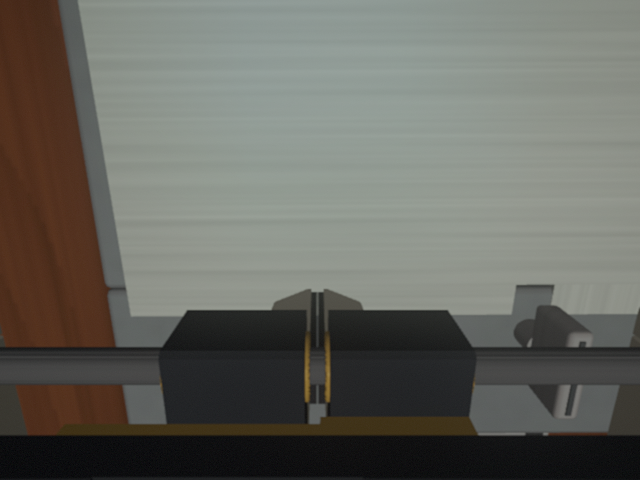

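Run:
```python
from h import *
for n in ('scene9','wrist9'):
    g=load(n);P=unproj(g).reshape(-1,3);q=P.copy();q[:,:2]=(P[:,:2]-T)@RM
    k=(q[:,2]>.06)&(q[:,2]<.2)&(abs(q[:,0]+.0)<.1)&(q[:,1]>-.03)&(q[:,1]<.11)
    a=q[k];print(n,len(a)); 
    for lo in np.arange(-.12,.12,.02):
        b=q[(abs(q[:,0]+.085)<.012)&(q[:,1]>lo)&(q[:,1]<lo+.02)&(q[:,2]<.13)&(q[:,2]>0)]
        if len(b): print(round(lo+.01,2),len(b),np.median(b[:,2]).round(4))
g=load('wrist9')
for y,z in [(-80,75),(-80,70),(-35,70),(-110,70)]: print(y,z,proj(g,np.array(mw(-100,y,z))).round(0))
print(proj(g,np.array([mw(60,-55,70),mw(60,-73,104),mw(60,-37,104),mw(60,-33,75)])).round(0))
im=g['img'][:,:,::-1]; cv2.imwrite('pics/w9c.png',cv2.resize(im[250:450,440:640],None,fx=3,fy=3))
f=load('scene9');cv2.imwrite('pics/s9c.png',cv2.resize(f['img'][250:410,270:450,::-1],None,fx=4,fy=4))
```

```text
scene9 6985
-0.07 2 0.073
-0.05 9 0.0709
-0.03 82 0.071
-0.01 89 0.0721
0.01 88 0.0722
0.03 94 0.0731
0.05 101 0.0734
0.07 97 0.0742
0.09 104 0.0748
0.11 98 0.0763
wrist9 220789
-0.07 3 0.0713
-0.05 1026 0.0712
-0.03 2600 0.0716
-0.01 2915 0.0721
0.01 3279 0.0727
0.03 3724 0.0733
0.05 4202 0.0738
0.07 2587 0.0743
-80 75 [[157. 387.]]
-80 70 [[162. 380.]]
-35 70 [[150. 288.]]
-110 70 [[169. 434.]]
[[524. 330.]
 [561. 419.]
 [580. 332.]
 [538. 287.]]
```

View pics/s9c.png

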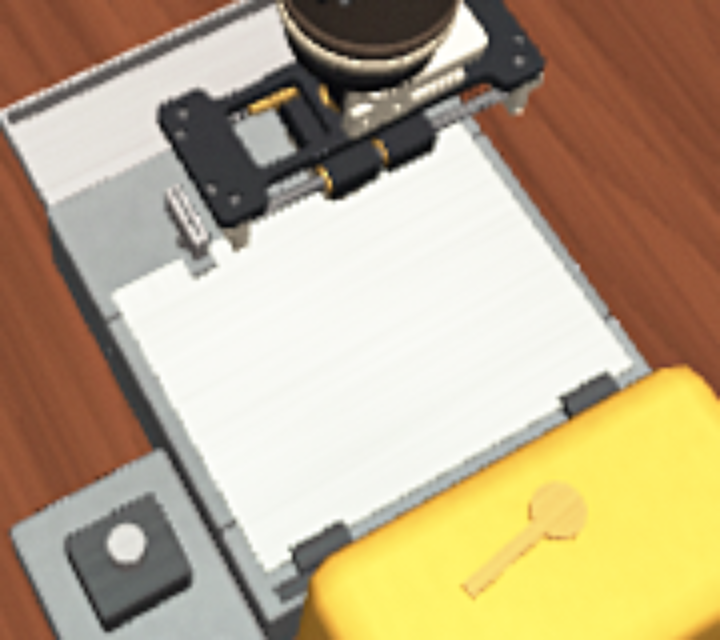

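View pics/w9c.png

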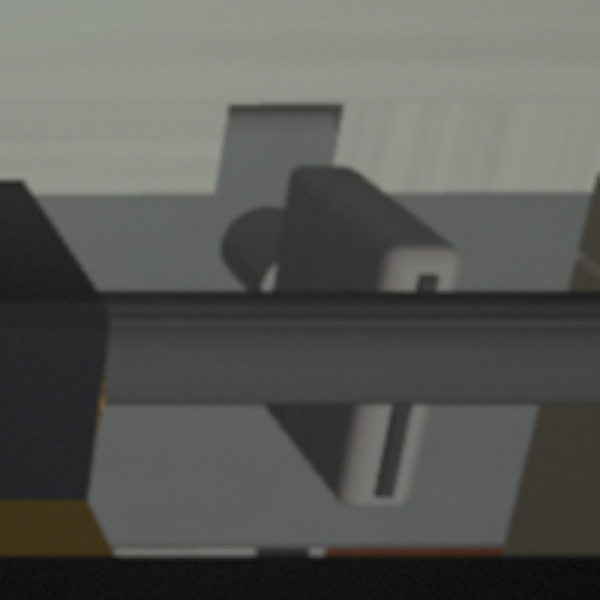

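The cover is shut. The 22 N press has pushed it slightly past flat (about -0.03 rad), so its edge dips below the drawn ledge surface. I'll ease back to around 10 N.

Run:
```python
from rig import arm, telemetry, grab_frame
from h import *
x,y,z=face(0)
for dz in (-5,-3.5):
    arm.servo_line(mw(x,y+9,z+dz),feed=.02); arm.hold(.4)
    s=telemetry.state(); print(dz,s['time_s'],s['tool_pos'][2],np.round(s['contact_force'],1))
for n in ('scene','wrist'):
    f=grab_frame(n); np.savez(f'pics/{n}10.npz',**f); cv2.imwrite(f'pics/{n}10.png',f['img'][:,:,::-1])
    P=unproj(f).reshape(-1,3);q=P.copy();q[:,:2]=(P[:,:2]-T)@RM
    a=[]
    for lo in np.arange(-.08,.12,.02):
        b=q[(abs(q[:,0]+.085)<.012)&(q[:,1]>lo)&(q[:,1]<lo+.02)&(q[:,2]<.13)&(q[:,2]>0)]
        if len(b)>20: a.append((lo+.01,np.median(b[:,2])))
    a=np.array(a); print(n,a.round(4).tolist(),'angle',-np.polyfit(a[:,0],a[:,1],1)[0])
f=load('scene10');cv2.imwrite('pics/s10c.png',cv2.resize(f['img'][140:410,230:450,::-1],None,fx=2.2,fy=2.2))
# scraper
P=unproj(f);Q=P.reshape(-1,3);q=Q[(Q[:,2]>.054)&(Q[:,2]<.066)&(abs(Q[:,0]-.45)<.07)&(abs(Q[:,1]+.345)<.06)];print('scraper grip top',q.mean(0))
m=cv2.inRange(cv2.cvtColor(f['img'],cv2.COLOR_RGB2HSV),(12,110,100),(32,255,255));m[:, :320]=0;m[:240]=0;m[290:]=0
n,l,st,c=cv2.connectedComponentsWithStats(m)
for i in range(1,n): print('chip?',st[i,4],c[i].round(0),P[int(c[i][1]),int(c[i][0])].round(3),'machine y',(RM.T@(P[int(c[i][1]),int(c[i][0])][:2]-T)).round(3))
```

```text
-5 39.4917 0.07131607329008219 [-2.7  0.1 12.6]
-3.5 40.1417 0.07269368204060547 [-1.4  0.1 11.8]
scene [[-0.03, 0.0731], [-0.01, 0.0736], [0.01, 0.074], [0.03, 0.0747], [0.05, 0.0745], [0.07, 0.075], [0.09, 0.0751], [0.11, 0.0762]] angle -0.018821805515795282
wrist [[-0.05, 0.0735], [-0.03, 0.0737], [-0.01, 0.074], [0.01, 0.0743], [0.03, 0.0746], [0.05, 0.0749], [0.07, 0.0751]] angle -0.014250106717287938
scraper grip top [ 0.45205204 -0.34365033  0.06018479]
chip? 39 [338. 274.] [0.568 0.026 0.174] machine y [ 0.009 -0.063]
chip? 9 [351. 273.] [0.543 0.032 0.17 ] machine y [-0.016 -0.057]
chip? 8 [366. 287.] [0.528 0.068 0.157] machine y [-0.031 -0.021]
```

View pics/s10c.png

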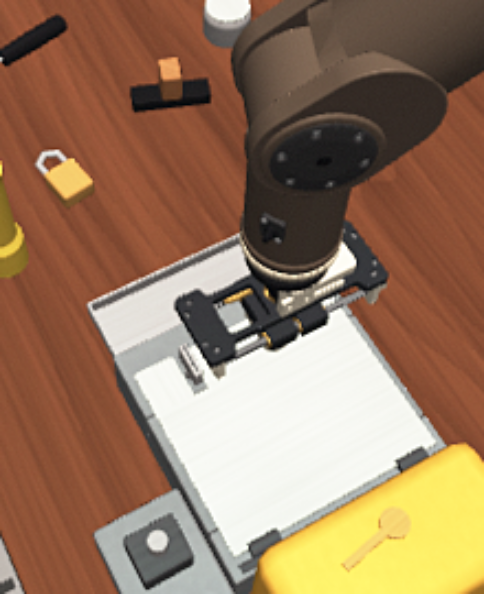

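View pics/wrist10.png

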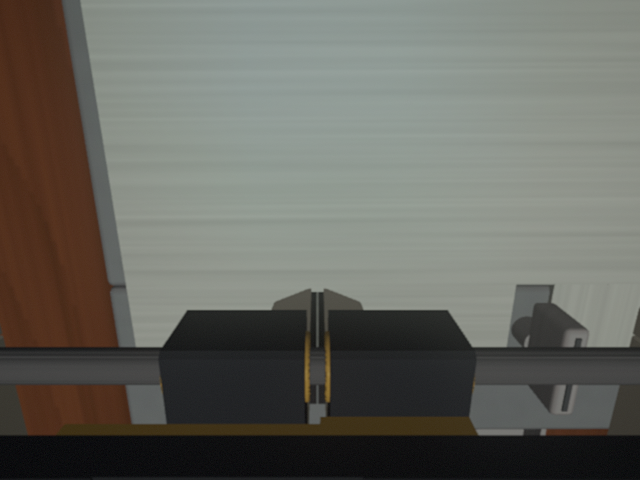

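Run:
```python
from h import *
f=load('wrist5');P=unproj(f)
for uv in [(158,57),(172,89),(178,122)]: p=P[uv[1],uv[0]];print('chip',p.round(3),(RM.T@(p[:2]-T)).round(3))
from rig import arm,telemetry
print(telemetry.state()['contact_force'],telemetry.state()['time_s'])
arm.finish_job(); s=telemetry.state();print(s['contact_force'],s['time_s'],s['tool_pos'])
```

```text
chip [ 0.47  -0.053  0.013] [-0.09  -0.142]
chip [ 0.494 -0.051  0.013] [-0.066 -0.14 ]
chip [ 0.518 -0.056  0.012] [-0.042 -0.145]
[-1.48489469  1.72537245 11.97889496] 40.2417
the job is handed in; nothing more can be done
the job is handed in; nothing more can be done
```

I did every step in order and handed the job in at 40.2 s, with the fingers still pressing the cover shut.

- **Chips:** I wiped all three into the tray with the scraper, gripped by its wooden block. After the wipe they lay at machine y of about -0.14 m, with their tops about 13 mm high. At the end the arm hid them from the camera, so I couldn't look again.
- **Scraper:** It is back where it started on the bench, upright and let go.
- **Wing:** I turned it to about 0 rad with the cover still open, and the wrist picture showed it square to the ledge. The last picture shows it standing in the cover's slot.
- **Cover:** It is shut and held with about 12 N. My first press reached 22 N and pushed it slightly past flat (about -0.03 rad), so I eased off. The last depth readings put it at -0.014 to -0.019 rad, still a little past flat but under the 0.03 rad limit.
- **Failed check:** The 2 N contact check did not trigger when I first touched the open cover, because its spring is so weak there. I carried on along the planned arc, and the pictures showed the cover following the fingers.
- **Bystanders:** The pictures showed nothing out of place, though I did not measure their positions.

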